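# Park the tray's spring pin and slide the glass into the cooling bay

## Robot

A 6-joint arm with a two-finger parallel gripper is mounted at the origin on the work surface. World frame = base frame: x ahead of the robot, y to its left, z up, the work surface at z = 0. Lengths are in mm, angles in rad, forces in N, time in s.
With the tool pointing down it reaches from about 275 to 750 mm from the base axis. Payload 10.2 kg.
Tool frame: the origin (TCP) lies midway between the tips of the shut fingers; the grasp point (between the pads) lies 19 mm behind it (robot.grip_depth is the distance from the TCP to the grasp point, in mm); z points along the fingers, y is the line along which they close (so a half turn about z gives the same grasp; the last joint's range is limited). The gripper opens to 85 mm and grips with 20 to 120 N. Pads are 22 mm wide; open, the fingers measure 114 mm over their backs; the gripper's body (76 mm by 85 mm) begins 54 mm behind the grasp point. The pads swing forward as they close: fully open they stand 13 mm farther back than shut.
Start: joints at [-1.564, 0.313, 1.498, -0, 1.331, -0.223], TCP at [119.572, -511.208, 207.994] pointing down, gripper open.
Joint ranges: [-2.94, 2.94], [-0.97, 2.17], [0.19, 2.56], [-1.23, 4.37], [0.02, 3.11], [-2.88, 2.88]. Speed limits (rad/s): [2.39, 2.39, 3.01, 3.14, 3.14, 3.14].

## Interface

Orientations are given as a unit quaternion [w, x, y, z].
In Python, from bench import robot gives the robot as it stands.
- The arm moves only by the shell command python3 -m jog 'ROWS' [OPENING] [FORCE]. ROWS is JSON, one flat list of numbers, 6 for each row, row after row: the shift along the tool's x, y, z normalised to -1 to 1, where 1 is 20 mm, then the turn, a rotation vector about the tool's x, y, z normalised to -1 to 1, where 1 is 8 degrees. A call has 1 to 10 rows; each row shifts and turns the commanded pose from where the row before left it, along the tool's axes as they then stand; what a row does not reach is not made up. A row lasts 1/10 s, in which the tool goes at most 50 mm and 8.59 degrees, less where a joint would pass 70% of its speed; a pose out of reach is approached as far as the arm can. A call with a number of a shift or a turn outside -1 to 1 is refused whole. A call with a gripper value outside its range is refused whole. OPENING is the closure, from 0 (fully open) to 1 (shut), set as the call begins (- or left out, the last holds). The fingers move at their own pace and stop on an object; FORCE is the grip in N (left out, the last holds). Time passes only in rows, so rows that do not move let the fingers close. It gives the time, the measured TCP pose, the force, the opening and the grip force at its end, in the units of the state.
- robot.read_state(): the state, without advancing time (a new reading comes with each control period).
- robot.read_camera(name): name is "side" or "top"; returns a dict with "frame" (400x640x3 uint8, red, green, blue), "z_map" (400x640 float32, mm along the optical axis (not along the pixel's ray), 0 where there is no reading), "K" (3x3 intrinsics, pixels), "rvec" (rotation vector, rad) and "tvec" (3), from world to camera coordinates, as OpenCV has them. Camera axes: x right, y down, z forward; pixel columns grow to the right and rows downward; lengths in mm; the calibration is good to about 2 mm. A picture is of the moment at which its call begins.
- robot.sign_off(): hands the job in; it is judged then, once.
Trained networks look in the newest picture that a camera, given by its name, has taken for a name from the list of things; names that differ only in an ending like _2 or _b are one class to them, and where a whole thing is asked for, a point or a joint stands for the part that bears it (a point fixed in the world has none). Each returns a list of dicts, best first, with "confidence" (0 to 1); they miss things now and then, are a little off and sometimes report something else, mostly with a low value. They report only what shows in the picture. A call takes as long as a camera call. They do not tell look-alikes from the thing itself.
- robot.cut_out(camera, label): "region" (400x640 bool, what is visible of it) and "at" ([row, column] as shares, 0 to 1, of the picture: columns of its width, rows of its height, amid what is visible of it).
- robot.pinpoint(camera, label): "at" ([row, column] as shares, 0 to 1, of the picture: columns of its width, rows of its height: a listed point, or the origin of a listed thing).
The state is a dict: "t": time; "qpos": joint angles; "qd": joint speeds; "joint_torque": joint torques, N m; "eef_pos": TCP position; "ee_rot": TCP orientation; "ft_force": force on the tool from outside, world axes, zero at the start; "ft_torque": the same for the moment, N m; "finger_gap": finger opening in mm; "finger_force": force on a finger pad.
Only numpy, scipy, OpenCV 4.12 (cv2) and the standard library are available. Lean on these libraries where they do the work, as an engineer would, in place of code of your own. Each camera call takes 0.05 s, during which the arm holds its last target. There are 200 camera calls.

## Task

Unlock the tray by pulling its spring pin up by the black grip, turning it anticlockwise into its rest notch and letting go, so that it stays up by itself before the tray is moved. Then push the tray fully home into the firebrick bay with its push plate, gently enough that both glass pieces stay standing on it, and back away with the pin still parked. Leave the paddle, the loose brick and the cup where they are.

Things in the scene. Friction and masses are not known exactly. Their poses are not given: they have to be found in the camera images.
- rig: Fixed cooling station: a dark steel bed with an aluminium tray on it and a U of three upright firebrick walls (114 mm tall, 64 mm thick, open on top and towards the tray). Its origin lies on the table directly under the spring pin as built (tray out). Its z is up; the tray slides along its -y, into the bay. The bay's mouth is at y = -220 mm, the inner face of its back wall at y = -364 mm, the inner side faces at x = +-69 mm.
- tray (a joint): Travel of the tray along the rig's -y (m): 0 = out (locked by the pin), 0.14 = fully home at the end stop. While the pin is down the tray only has about 1.5 mm of play. Free, it moves against 3 to 5 N of friction and stays where it is left. It carries the pin and the push plate along. Its deck, for the glass, is 120 mm wide and 130 mm long, from 80 to 210 mm on the bay side of the pin, deck surface at height 36 mm with an 8 mm rim.
- push_plate (a point): Centre of the outer face (away from the bay) of the upright push plate at the outer end of the tray. Aluminium, 100 mm wide along the rig's x, 8 mm thick, from height 36 to 85 mm; the point is at height 62 mm, 94 mm from the pin's axis. Axes as the rig's. The space behind it (rig +y) is free.
- pin_grip (a point): Centre of the black wing grip on top of the spring pin: 66 mm long along this frame's y, 12 mm thick along its x, 34 mm tall; pin down, it spans heights 86 to 120 mm with the centre at 103 mm. The frame turns with the grip. Under it is a round steel cam sleeve, 62 mm across, top at height 79 mm, in whose deep slot the pin's cross bar (parallel to the wing, 60 mm long) sits.
- pin_lift (a joint): How far the pin is pulled up (m): 0 = down, locking; 0.020 = top of its travel. A spring pulls it down with 9 N when down and 13 N at the top. The cross bar clears the sleeve's rim at 0.016; in the rest notch it reads about 0.011 to 0.012.
- pin_turn (a joint): Turn of the pin (rad), anticlockwise seen from above: 0 = wing along the tray, the only angle at which it can go down; rest notch from about 1.1 to 1.28 (end stop), aim for 1.2. It turns freely once lifted clear of the rim. Over the notch the spring draws it 4 mm down into it, and the notch's wall then keeps it from turning back. Let go on the rim before the notch, it only rests there by friction, 16 mm up, and is not parked.
- octopus: Standing green glass octopus, 66 mm tall, foot 42 mm across, 50 to 100 g, loose on the tray's deck; origin at the centre of its underside.
- vase: Standing amber glass vase, 85 mm tall, foot 34 mm across, 40 to 85 g, loose on the tray's deck; tips easily if the tray is jerked. Origin at the centre of its underside.
- paddle: Steel paddle with a wooden handle, 195 mm long along its x, 60 mm wide, 20 mm high, lying on the table beyond the tray. Origin on the table at about its middle. Leave alone.
- brick: Loose firebrick half, 114 x 100 mm, 64 mm high, on the table. Origin at the centre of its underside. Leave alone.
- cup: Steel cup, 70 mm across and 70 mm high, on the table on the robot's side of the tray. Origin at the centre of its underside. Leave alone.
Things that resemble listed ones, but are neither listed nor needed, are in the scene too. Of the things like the vase, leave any that is yellow; of the rest the larger one is meant.

How it is judged (in metres and radians):
On the way, in this order (a step that is already met when the one before it is completed fails the run):
1. the pin stays up in its rest notch with the gripper clear of it, the tray not yet moved (value of joint pin_turn above 0.95 rad and value of joint pin_lift between 0.009 and 0.0138 m and value of joint tray below 0.01 m and contact force between each of the arm, the fingers and anything else below 0.3 N), for 0.3 s.
2. the tray is fully home (value of joint tray above 0.136 m), for 0.2 s.
At the end, for the whole second after the job is handed in: The tray is home (within 4 mm of its end stop), the pin is still up in its rest notch (turned more than 0.95 rad, lifted 9 to 13.8 mm), and the octopus and the vase stand upright (within 0.15 rad) and at rest on the deck inside the bay (value of joint tray above 0.136 m and value of joint pin_turn above 0.95 rad and value of joint pin_lift between 0.009 and 0.0138 m and angle between each of octopus, vase's own z axis and vertical below 0.15 rad and y of each of octopus, vase in the frame of rig below -0.22 m and z of octopus in the frame of rig between 0.03 and 0.042 m and z of vase in the frame of rig between 0.03 and 0.042 m and linear speed of each of octopus, vase below 0.02 m/s); the robot touches nothing.
It fails at once if a glass piece tips over or is lifted off the tray (angle between any of octopus, vase's own z axis and vertical above 0.5 rad or z of any of octopus, vase in the frame of rig above 0.06 m).
It fails at once if the paddle, the brick or the cup is moved more than 30 mm (distance of any of paddle, brick, cup from where it was at the start of the episode above 0.03 m).
It also fails if it takes over 51 s, if anything falls off the work surface, if the arm or the gripper's body presses on something with over 40 N, if the wrist force passes 120 N, or if a joint passes its speed limit or range.

## Working session

There is one attempt and no reset: what is moved stays moved. The work goes in short steps, Python scripts to look and compute and a shell command to move; the robot and the scene stay as the last step left them, time stands still between calls to the robot, and variables do not carry over. Pictures are saved under pics/ and viewed, at most 10 in all, crops included, and the job is handed in when it is done.

```bash
mkdir -p pics; ls; cat > h.py <<'E'
import numpy as np,cv2
from bench import robot
def cam(n):
    c=robot.read_camera(n);R=cv2.Rodrigues(np.array(c["rvec"],float))[0];return c,R,np.array(c["tvec"],float).ravel(),np.array(c["K"])
def pix2w(C,u,v,d=None,z=None):
    c,R,t,K=C;r=np.linalg.inv(K)@[u,v,1.]
    o=-R.T@t;w=R.T@r
    s=d if d is not None else (z-o[2])/w[2]
    return o+s*w
E
python3 - <<'E'
from h import *
for n in("side","top"):
    C=cam(n);cv2.imwrite(f"pics/{n}0.png",C[0]["frame"][:,:,::-1])
    for l in["pin_grip","push_plate","rig","vase","octopus","cup","brick","paddle"]:
        for p in robot.pinpoint(n,l)[:4]:
            v,u=p["at"][0]*400,p["at"][1]*640
            z={"pin_grip":103,"push_plate":62,"vase":36,"octopus":36}.get(l,0)
            print(n,l,round(p["confidence"],2),int(u),int(v),pix2w(C,u,v,z=z).round(0))
print(robot.read_state())
E
```

```text
pics
side pin_grip 0.88 339 191 [581. 134. 103.]
side pin_grip 0.21 263 278 [417. -49. 103.]
side push_plate 0.77 321 179 [570. 237.  62.]
side rig 0.78 334 234 [574. 132.   0.]
side vase 0.69 485 293 [761. -96.  36.]
side vase 0.55 376 270 [607. -10.  36.]
side vase 0.39 429 283 [682. -56.  36.]
side octopus 0.89 346 276 [555. -12.  36.]
side cup 0.56 262 278 [421.  49.   0.]
side brick 0.69 336 233 [578. 134.   0.]
side brick 0.68 429 240 [750.  78.   0.]
side paddle 0.77 386 176 [745. 306.   0.]
top pin_grip 0.69 341 197 [580. 137. 103.]
top push_plate 0.62 298 207 [568. 229.  62.]
top rig 0.59 344 205 [579. 131.   0.]
top vase 0.78 409 186 [612.  -8.  36.]
top vase 0.64 413 152 [687. -21.  36.]
top vase 0.47 428 114 [771. -59.  36.]
top octopus 0.69 411 211 [557. -10.  36.]
top octopus 0.24 271 135 [734. 291.  36.]
top cup 0.79 386 274 [424.  44.   0.]
top brick 0.87 364 130 [749.  82.   0.]
top paddle 0.59 272 134 [747. 296.   0.]
top paddle 0.32 341 205 [578. 138.   0.]
{'t': 0.9, 'qpos': array([-1.56436800e+00,  3.12952868e-01,  1.49767647e+00,  1.72236810e-05,
        1.33101630e+00, -2.23394609e-01]), 'qd': array([ 0.00083765, -0.00037042, -0.00097121, -0.00133615, -0.00118432,
        0.00301333]), 'joint_torque': array([-1.31021457e-03, -4.12161934e+01, -2.59899545e+01, -2.59151939e-04,
        4.05724932e-04, -2.23961359e-05]), 'eef_pos': array([ 119.5933309 , -511.20945285,  207.97597821]), 'ee_rot': array([-2.54265965e-05,  9.93405173e-01,  1.14656709e-01,  1.11840996e-05]), 'ft_force': array([ 0.05797099, -0.3873397 , -0.10663777]), 'ft_torque': array([-0.00692447, -0.00685262, -0.00452624]), 'finger_force': 0.0, 'finger_gap': 85.38395013270885}
```

View pics/side0.png

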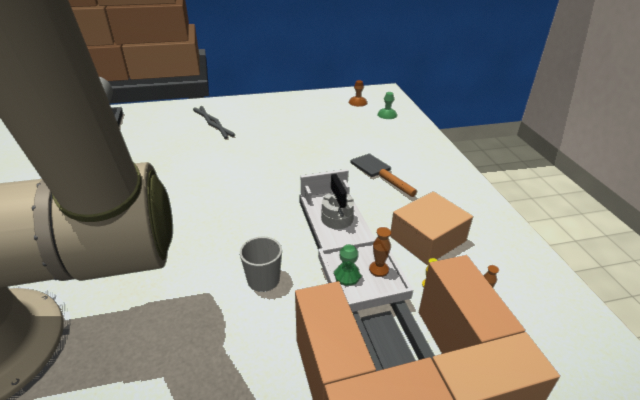

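View pics/top0.png

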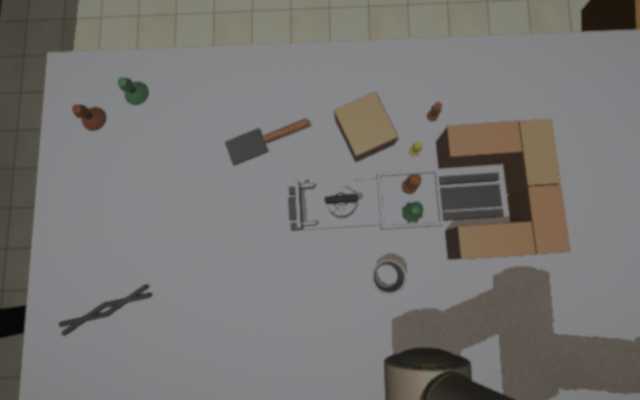

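```bash
python3 - <<'E'
from h import *
for n in("side","top"):
    C=cam(n);f=C[0]["frame"];print(n,"campos",(-C[1].T@C[2]).round())
    print(robot.read_state()["t"])
    for l in ("pin_grip","push_plate"):
      for r in robot.cut_out(n,l)[:1]:
        m=r["region"].copy();print(l,m.sum(),r["confidence"])
        d=C[0]["z_map"];vs,us=np.nonzero(m&(d>0))
        P=np.array([pix2w(C,u,v,d=d[v,u]) for u,v in zip(us,vs)])
        b=f[vs,us].max(1)<70
        s=P[(P[:,2]>112)&(P[:,2]<126)]
        for nm,q in(("all",P),("top",s)):
            if len(q)>3:
                print(nm,len(q),q.min(0).round(),q.max(0).round(),np.median(q,0).round(1))
        if len(s)>3:
            r_=cv2.minAreaRect(s[:,:2].astype(np.float32));print(r_)
E
```

```text
side campos [ 392. -492.  570.]
0.95
pin_grip 336 0.88
all 334 [569. 102.  74.] [585. 167. 122.] [574.1 125.4 110.6]
top 159 [571. 103. 112.] [583. 166. 122.] [575.6 129.2 119.7]
((577.0033569335938, 134.50933837890625), (10.98464298248291, 63.83021545410156), 1.8715959787368774)
push_plate 7131 0.98
all 7103 [ 519. -129.   -2.] [669. 359. 122.] [575.6  78.4  37.7]
top 187 [ 519. -128.  112.] [584. 168. 122.] [575.6 129.1 119.7]
((554.4484252929688, 18.555084228515625), (301.3844909667969, 23.624366760253906), 78.91499328613281)
top campos [453. 130. 952.]
1.1
pin_grip 293 0.77
all 292 [568. 106.  36.] [600. 171. 123.] [575.7 138.2 118.8]
top 209 [571. 107. 113.] [585. 170. 123.] [577.7 138.3 119.5]
((578.3115234375, 138.22837829589844), (12.313033103942871, 63.46791458129883), 2.266526222229004)
push_plate 241 0.64
all 240 [568. 109.  61.] [584. 170. 123.] [575.4 140.5 119. ]
top 182 [571. 109. 113.] [584. 170. 123.] [577.1 140.4 119.6]
((577.9574584960938, 139.23965454101562), (11.685511589050293, 61.418968200683594), 2.266526222229004)
```

The side view shows the pin wing at about (339,190), push plate (325,183), octopus (347,263), vase (381,252), cup (262,264) and brick (431,225). The top view shows the wing at (341,198), vase (412,184) and octopus (413,211).

Candidates in the side view:
- **Vase:** tall amber on the tray (381,252), small amber behind the wall (490,278), yellow (432,272), far amber (358,95). I choose the one on the tray: it isn't yellow, it's the larger of the near ones, and it stands on the deck.
- **Octopus:** (347,263) on the tray, far green (388,105). I choose the one on the tray.
- **Grip:** there is only one black wing, at (339,190).

```bash
python3 - <<'E'
from h import *
C=cam("top");c=C[0];d=c["z_map"]
vs,us=np.nonzero(d>0);P=np.array([pix2w(C,u,v,d=d[v,u]) for u,v in zip(us,vs)])
def rect(mask,nm):
    q=P[mask].astype(np.float32);print(nm,len(q),cv2.minAreaRect(q[:,:2]),np.median(q[:,2]))
w=(P[:,2]>108)&(P[:,2]<120)&(P[:,1]<-70)&(P[:,0]>400)&(P[:,0]<800);rect(w,"walls")
rect((P[:,2]>70)&(P[:,2]<95)&(P[:,1]>205)&(P[:,1]<260)&(P[:,0]>480)&(P[:,0]<660),"plate")
rect((P[:,2]>111)&(P[:,2]<126)&(P[:,1]>90)&(P[:,1]<180)&(P[:,0]>540)&(P[:,0]<620),"wing")
f=c["frame"][:,:,::-1]
cv2.imwrite("pics/crop.png",cv2.resize(f[140:250,270:450],None,fx=4.4,fy=4.4,interpolation=cv2.INTER_CUBIC))
E
```

```text
Traceback (most recent call last):
cv2.error: OpenCV(4.12.0) /io/opencv/modules/imgproc/src/convhull.cpp:143: error: (-215:Assertion failed) total >= 0 && (depth == CV_32F || depth == CV_32S) in function 'convexHull'
```

```bash
python3 - <<'E'
from h import *
C=cam("top");c=C[0];d=c["z_map"]
vs,us=np.nonzero(d>0);P=np.array([pix2w(C,u,v,d=d[v,u]) for u,v in zip(us,vs)])
def rect(mask,nm):
    q=np.ascontiguousarray(P[mask][:,:2]).astype(np.float32);print(nm,len(q),cv2.minAreaRect(q) if len(q) else "")
rect((P[:,2]>106)&(P[:,2]<122)&(P[:,1]<-70)&(P[:,0]>400)&(P[:,0]<800),"walls")
rect((P[:,2]>70)&(P[:,2]<95)&(P[:,1]>205)&(P[:,1]<260)&(P[:,0]>480)&(P[:,0]<660),"plate")
rect((P[:,2]>111)&(P[:,2]<126)&(P[:,1]>90)&(P[:,1]<180)&(P[:,0]>540)&(P[:,0]<620),"wing")
f=c["frame"][:,:,::-1]
cv2.imwrite("pics/crop.png",cv2.resize(f[140:250,270:450],None,fx=4.4,fy=4.4,interpolation=cv2.INTER_CUBIC))
E
```

```text
walls 9391 ((593.1422119140625, -185.7645721435547), (266.2516784667969, 209.16786193847656), 2.558530807495117)
plate 218 ((573.9252319335938, 228.07489013671875), (97.97181701660156, 8.13538646697998), 2.4188661575317383)
wing 210 ((578.3673095703125, 138.27833557128906), (12.290283203125, 63.84764862060547), 2.6531829833984375)
```

View pics/crop.png

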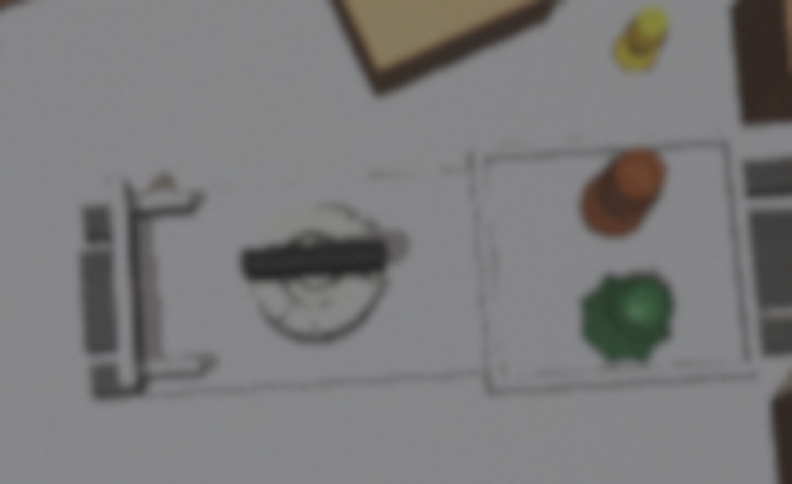

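The crop shows the wing at (312,258), with the sleeve beneath it, the plate on the left at about (120,290), and the vase and octopus on the deck. The rig yaw is 2.55° and its origin is about (578.5,137.5). I'll turn the tool first.

```bash
python3 -m jog '[0,0,0,0,0,-1, 0,0,0,0,0,-1, 0,0,0,0,0,-1, 0,0,0,0,0,-1, 0,0,0,0,0,-1, 0,0,0,0,0,-1, 0,0,0,0,0,-1, 0,0,0,0,0,-1, 0,0,0,0,0,-1, 0,0,0,0,0,-0.92]' 0.3
cat >> h.py <<'E'
from scipy.spatial.transform import Rotation as Ro
yaw=np.radians(2.55);RX=np.array([np.cos(yaw),np.sin(yaw),0]);RY=np.array([-np.sin(yaw),np.cos(yaw),0]);O=np.array([578.5,137.5,0])
def delta(target):
    s=robot.read_state();q=s["ee_rot"];R=Ro.from_quat([q[1],q[2],q[3],q[0]])
    d=np.array(target)-s["eef_pos"];x=R.as_matrix()[:,0]
    e=s["eef_pos"]-O
    print("t",s["t"],"rigpos",[(e@RX).round(1),(e@RY).round(1),e[2].round(1)],"units",(R.inv().apply(d)/20).round(2),"yawx",np.degrees(np.arctan2(x[1],x[0])).round(2),"tool z",R.as_matrix()[:,2].round(3),"F",s["ft_force"].round(1),"gap",s["finger_gap"].round(1),"ff",s["finger_force"])
E
python3 -c "
from h import *
delta(O+[0,0,208])"
```

```text
t: 2.3
eef_pos: [119.6, -511.2, 208.0]
ee_rot: [0.0, 0.689, 0.724, -0.0]
ft_force: [-0.0, -0.7, 0.1]
finger_gap: 59.7
finger_force: 0.0Traceback (most recent call last):
  File "<string>", line 3, in <module>
    delta(O+[0,0,208])
    ~~~~~^^^^^^^^^^^^^
  File "h.py", line 16, in delta
    print("t",s["t"],"rigpos",[(e@RX).round(1),(e@RY).round(1),e[2].round(1)],"units",(R.inv().apply(d)/20).round(2),"yawx",np.degrees(np.arctan2(x[1],x[0])).round(2),"tool z",R.as_matrix()[:,2].round(3),"F",s["ft_force"].round(1),"gap",s["finger_gap"].round(1),"ff",s["finger_force"])
                                                                                                                                                                                                                                             ^^^^^^^^^^^^^^^^^^^^^
AttributeError: 'float' object has no attribute 'round'
```

```bash
sed -i 's/s\["finger_gap"\].round(1)/round(s["finger_gap"],1)/' h.py
python3 -m jog '[1,0.78,0,0,0,0, 1,0.78,0,0,0,0, 1,0.78,0,0,0,0, 1,0.78,0,0,0,0, 1,0.78,0,0,0,0, 1,0.78,0,0,0,0, 1,0.78,0,0,0,0, 1,0.78,0,0,0,0, 1,0.78,0,0,0,0, 1,0.78,0,0,0,0]'
python3 -m jog '[1,0.78,0,0,0,0, 1,0.78,0,0,0,0, 1,0.78,0,0,0,0, 1,0.78,0,0,0,0, 1,0.78,0,0,0,0, 1,0.78,0,0,0,0, 1,0.78,0,0,0,0, 1,0.78,0,0,0,0, 1,0.78,0,0,0,0, 1,0.78,0,0,0,0]'
python3 -m jog '[1,0.78,0,0,0,0, 1,0.78,0,0,0,0, 1,0.78,0,0,0,0, 1,0.78,0,0,0,0, 1,0.78,0,0,0,0, 1,0.78,0,0,0,0, 1,0.78,0,0,0,0, 1,0.78,0,0,0,0, 1,0.78,0,0,0,0, 1,0.78,0,0,0,0]'
python3 -c "
from h import *
delta(O+[0,0,87])"
```

```text
t: 3.3
eef_pos: [267.1, -303.7, 208.1]
ee_rot: [0.0, 0.691, 0.722, -0.0]
ft_force: [0.4, 0.4, -0.3]
finger_gap: 59.9
finger_force: 0.0
t: 4.3
eef_pos: [414.2, -96.9, 208.1]
ee_rot: [0.0, 0.691, 0.723, 0.0]
ft_force: [0.2, -0.2, 0.0]
finger_gap: 59.6
finger_force: 0.0
t: 5.3
eef_pos: [561.2, 109.8, 207.9]
ee_rot: [-0.0, 0.691, 0.723, -0.0]
ft_force: [-0.6, -0.5, 0.5]
finger_gap: 60.3
finger_force: 0.0
t 5.3 rigpos [np.float64(-18.5), np.float64(-26.9), np.float64(207.9)] units [1.35 0.93 6.05] yawx 92.53 tool z [-0. -0. -1.] F [-0.6 -0.5  0.5] gap 60.3 ff 0.0
```

```bash
python3 -m jog '[0.7,0.5,0,0,0,0, 0.65,0.43,0,0,0,0, 0,0,1,0,0,0, 0,0,1,0,0,0, 0,0,1,0,0,0, 0,0,1,0,0,0, 0,0,1,0,0,0, 0,0,1,0,0,0, 0,0,0,0,0,0]'
python3 - <<'E'
from h import *
C=cam("side");f=C[0]["frame"][:,:,::-1]
cv2.imwrite("pics/a.png",cv2.resize(f[110:270,250:450],None,fx=3.6,fy=3.6,interpolation=cv2.INTER_CUBIC))
delta(O+[0,0,87])
E
```

```text
t: 6.2
eef_pos: [576.6, 136.5, 85.5]
ee_rot: [-0.002, 0.691, 0.722, -0.002]
ft_force: [0.4, 0.6, 0.5]
finger_gap: 59.8
finger_force: 0.0
t 6.25 rigpos [np.float64(-0.9), np.float64(-0.9), np.float64(87.3)] units [0.04 0.05 0.02] yawx 92.53 tool z [-0.002 -0.    -1.   ] F [0.4 0.1 1.7] gap 59.7 ff 0.0
```

View pics/a.png

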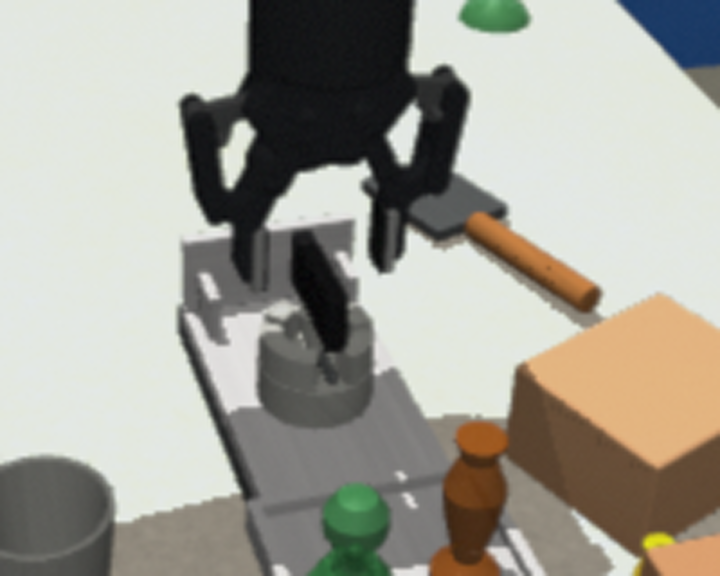

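The fingers straddle the wing: left pad at (255,260), right pad at (390,240), wing at (320,290). Next I close.

```bash
python3 -m jog '[0,0,0,0,0,0, 0,0,0,0,0,0, 0,0,0,0,0,0, 0,0,0,0,0,0, 0,0,0,0,0,0, 0,0,0,0,0,0]' 1 60; python3 -c "
from h import *
delta(O+[0,0,87])"
```

```text
t: 6.85
eef_pos: [578.3, 136.7, 89.0]
ee_rot: [0.0, 0.691, 0.723, 0.0]
ft_force: [-2.1, 0.2, 6.4]
finger_gap: 9.8
finger_force: 59.8
t 6.85 rigpos [np.float64(-0.2), np.float64(-0.8), np.float64(89.0)] units [0.04 0.01 0.1 ] yawx 92.53 tool z [ 0.001 -0.    -1.   ] F [-2.1  0.2  6.4] gap 9.8 ff 59.76830720901489
```

```bash
python3 -m jog '[0,0,-0.25,0,0,0, 0,0,-0.25,0,0,0, 0,0,-0.25,0,0,0, 0,0,-0.2,0,0,0, 0,0,0,0,0,0, 0,0,0,0,0,0]'; python3 -c "
from h import *
delta(O+[0,0,87])"
```

```text
t: 7.45
eef_pos: [577.8, 136.6, 106.6]
ee_rot: [-0.0, 0.691, 0.723, -0.0]
ft_force: [3.0, 0.8, -14.1]
finger_gap: 9.5
finger_force: 58.5
t 7.45 rigpos [np.float64(-0.7), np.float64(-0.9), np.float64(106.6)] units [0.04 0.04 0.98] yawx 92.53 tool z [-0.001 -0.    -1.   ] F [  3.    0.8 -14.1] gap 9.5 ff 58.45659792423248
```

```bash
python3 -m jog '[0,0,0,0,0,-0.6, 0,0,0,0,0,-0.6, 0,0,0,0,0,-0.6, 0,0,0,0,0,0]'; python3 -c "
from h import *
delta(O+[0,0,87]);print(robot.read_state()['ft_torque'])"
```

```text
t: 7.85
eef_pos: [578.1, 136.6, 106.7]
ee_rot: [-0.0, 0.595, 0.804, 0.0]
ft_force: [4.4, -0.1, -14.1]
finger_gap: 9.6
finger_force: 58.5
t 7.85 rigpos [np.float64(-0.5), np.float64(-0.8), np.float64(106.7)] units [0.04 0.03 0.99] yawx 106.97 tool z [-0.  0. -1.] F [  4.4  -0.1 -14.1] gap 9.6 ff 58.47651958465576
[ 0.16579964 -0.77693568  0.0069307 ]
```

```bash
python3 -m jog '[0,0,0,0,0,-0.75, 0,0,0,0,0,-0.75, 0,0,0,0,0,-0.75, 0,0,0,0,0,-0.75, 0,0,0,0,0,-0.75, 0,0,0,0,0,-0.75, 0,0,0,0,0,-0.75, 0,0,0,0,0,-0.75, 0,0,0,0,0,-0.75, 0,0,0,0,0,0]'; python3 -c "
from h import *
delta(O+[0,0,87]);print(robot.read_state()['ft_torque'])"
```

```text
t: 8.85
eef_pos: [578.7, 137.2, 107.1]
ee_rot: [0.001, 0.166, 0.986, 0.001]
ft_force: [8.3, 4.0, -14.0]
finger_gap: 10.0
finger_force: 58.5
t 8.85 rigpos [np.float64(0.2), np.float64(-0.3), np.float64(107.1)] units [0.02 0.01 1.01] yawx 160.95 tool z [ 0.002  0.001 -1.   ] F [  8.3   4.  -14. ] gap 10.0 ff 58.48191797733307
[ 0.69754066 -1.25380955  0.06196612]
```

```bash
python3 -m jog '[0,0,0.1,0,0,0, 0,0,0.1,0,0,0, 0,0,0.1,0,0,0, 0,0,0.03,0,0,0, 0,0,0,0,0,0, 0,0,0,0,0,0]'; python3 -c "
from h import *
delta(O+[0,0,87]);print(robot.read_state()['ft_torque'])"
```

```text
t: 9.45
eef_pos: [578.9, 137.2, 101.1]
ee_rot: [0.001, 0.167, 0.986, 0.001]
ft_force: [5.6, 3.2, -9.8]
finger_gap: 10.0
finger_force: 59.0
t 9.45 rigpos [np.float64(0.4), np.float64(-0.3), np.float64(101.1)] units [0.02 0.01 0.7 ] yawx 160.78 tool z [ 0.003  0.001 -1.   ] F [ 5.6  3.2 -9.8] gap 10.0 ff 58.987780809402466
[ 0.62481989 -0.95737275  0.00506546]
```

```bash
python3 -m jog '[0,0,0.05,0,0,0, 0,0,0.05,0,0,0, 0,0,0,0,0,0]'; python3 -c "
from h import *
delta(O+[0,0,87]);print(robot.read_state()['ft_torque'])"
```

```text
t: 9.75
eef_pos: [579.1, 137.2, 100.7]
ee_rot: [0.002, 0.166, 0.986, 0.001]
ft_force: [-0.1, 3.0, 6.1]
finger_gap: 9.6
finger_force: 60.9
t 9.75 rigpos [np.float64(0.6), np.float64(-0.3), np.float64(100.7)] units [0.04 0.   0.69] yawx 160.84 tool z [ 0.004  0.001 -1.   ] F [-0.1  3.   6.1] gap 9.6 ff 60.85699260234833
[ 0.65169423 -0.13135382 -0.0087262 ]
```

```bash
python3 -m jog '[0,0,0,0,0,0, 0,0,0,0,0,0, 0,0,0,0,0,0, 0,0,0,0,0,0]' 0.3; python3 -m jog '[0,0,-0.4,0,0,0, 0,0,-0.8,0,0,0, 0,0,-1,0,0,0, 0,0,-1,0,0,0, 0,0,0,0,0,0, 0,0,0,0,0,0, 0,0,0,0,0,0]'
python3 - <<'E'
from h import *
C=cam("side");f=C[0]["frame"][:,:,::-1]
cv2.imwrite("pics/b.png",cv2.resize(f[110:300,250:450],None,fx=3,fy=3,interpolation=cv2.INTER_CUBIC))
d=C[0]["z_map"];r=robot.cut_out("side","pin_grip")[0];vs,us=np.nonzero(r["region"]&(d>0))
P=np.array([pix2w(C,u,v,d=d[v,u]) for u,v in zip(us,vs)]);print(r["confidence"],len(P),np.percentile(P[:,2],[2,50,90,98]))
q=P[(P[:,2]>122)&(P[:,2]<140)];print(len(q),cv2.minAreaRect(np.ascontiguousarray(q[:,:2]).astype(np.float32)) if len(q) else "")
delta(O+RY*125+[0,0,150])
E
```

```text
t: 10.15
eef_pos: [578.0, 136.5, 98.4]
ee_rot: [-0.0, 0.166, 0.986, -0.0]
ft_force: [0.4, -0.0, 1.0]
finger_gap: 59.4
finger_force: 0.0
t: 10.85
eef_pos: [577.6, 136.5, 161.3]
ee_rot: [-0.001, 0.166, 0.986, -0.0]
ft_force: [-0.5, 0.1, -0.2]
finger_gap: 59.8
finger_force: 0.0
0.58 818 [  2.37091448 113.84375165 131.58756262 132.66431182]
278 ((578.30029296875, 135.98280334472656), (15.02849006652832, 64.69271087646484), 71.14960479736328)
t 10.95 rigpos [np.float64(-0.9), np.float64(-0.9), np.float64(161.4)] units [2.28 5.87 0.57] yawx 160.92 tool z [-0.002 -0.    -1.   ] F [ 0.1 -0.3  0.3] gap 60.1 ff 0.0
```

View pics/b.png

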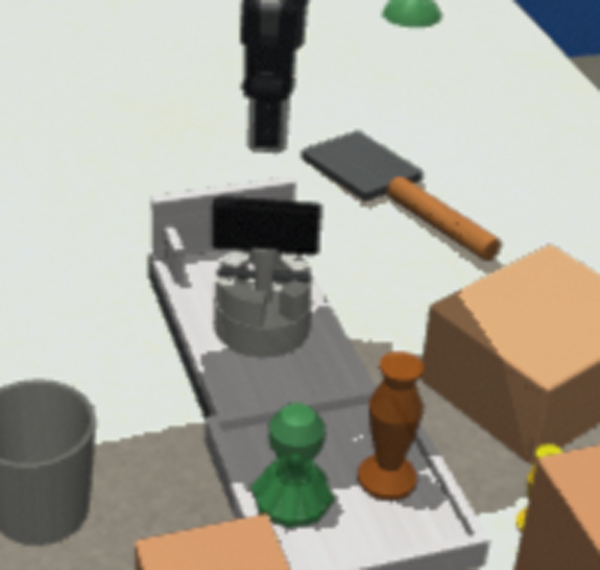

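The wing (267,225) now lies across the tray with its top at 131.6 mm, so lift is about 11.6 mm and turn about 1.2 rad. That counts as parked, and both glass pieces are standing. Next I turn back, shut the fingers and go behind the plate.

```bash
python3 -m jog '[0,0,0,0,0,0.95, 0,0,0,0,0,0.95, 0,0,0,0,0,0.95, 0,0,0,0,0,0.95, 0,0,0,0,0,0.95, 0,0,0,0,0,0.95, 0,0,0,0,0,0.95, 0,0,0,0,0,0.95, 0,0,0,0,0,0.95]' 1 60
python3 -m jog '[1,0,0,0,0,0, 1,0,0,0,0,0, 1,0,0,0,0,0, 1,0,0,0,0,0, 1,0,0,0,0,0, 1,0,0,0,0,0, 0.6,0,0,0,0,0, 0,0,0,0,0,0]'
python3 -c "
from h import *
delta(O+RY*130+[0,0,52])"
```

```text
t: 11.85
eef_pos: [577.8, 136.6, 161.7]
ee_rot: [-0.0, 0.693, 0.721, -0.0]
ft_force: [-0.2, 0.2, 0.8]
finger_gap: -0.1
finger_force: 0.0
t: 12.65
eef_pos: [571.9, 269.5, 161.8]
ee_rot: [-0.0, 0.691, 0.723, -0.0]
ft_force: [0.3, -1.4, -0.1]
finger_gap: -0.1
finger_force: 0.0
t 12.65 rigpos [np.float64(-0.8), np.float64(132.2), np.float64(161.8)] units [-0.11  0.04  5.49] yawx 92.62 tool z [-0.001 -0.    -1.   ] F [ 0.3 -1.4 -0.1] gap -0.1 ff 0.0
```

```bash
python3 -m jog '[0,0,1,0,0,0, 0,0,1,0,0,0, 0,0,1,0,0,0, 0,0,1,0,0,0, 0,0,1,0,0,0, 0,0,0.45,0,0,0, 0,0,0,0,0,0]'
python3 - <<'E'
from h import *
C=cam("top");f=C[0]["frame"][:,:,::-1]
cv2.imwrite("pics/c.png",cv2.resize(f[140:260,250:450],None,fx=3.6,fy=3.6,interpolation=cv2.INTER_CUBIC))
delta(O+RY*110+[0,0,52])
E
```

```text
t: 13.35
eef_pos: [571.8, 267.7, 52.3]
ee_rot: [-0.001, 0.692, 0.722, -0.001]
ft_force: [-0.4, 0.3, 1.2]
finger_gap: 0.5
finger_force: 0.0
t 13.4 rigpos [np.float64(-0.3), np.float64(130.7), np.float64(53.6)] units [-1.03  0.01  0.08] yawx 92.5 tool z [-0. -0. -1.] F [ 1.  -0.5  0.6] gap 0.0 ff 0.0
```

View pics/c.png

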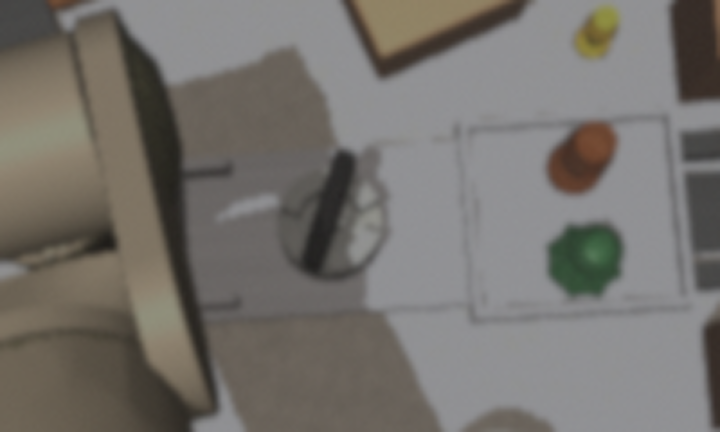

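The view shows the wing still turned, at (330,210), and both glass pieces standing at (580,165) and (588,258). The tool is behind the plate. I'll push slowly.

```bash
python3 -m jog '[-0.2,0,0,0,0,0, -0.2,0,0,0,0,0, -0.2,0,0,0,0,0, -0.2,0,0,0,0,0, -0.1,0,0,0,0,0, -0.05,0,0,0,0,0, -0.05,0,0,0,0,0, -0.05,0,0,0,0,0, -0.05,0,0,0,0,0, -0.05,0,0,0,0,0]'
python3 -m jog '[-0.05,0,0,0,0,0, -0.05,0,0,0,0,0, -0.05,0,0,0,0,0, -0.05,0,0,0,0,0, -0.05,0,0,0,0,0, -0.05,0,0,0,0,0, -0.05,0,0,0,0,0, -0.05,0,0,0,0,0, -0.05,0,0,0,0,0, -0.05,0,0,0,0,0]'
python3 -c "
from h import *
delta(O+RY*-35+[0,0,52])"
```

```text
t: 14.4
eef_pos: [573.2, 245.5, 53.4]
ee_rot: [-0.0, 0.691, 0.723, 0.0]
ft_force: [0.4, 0.1, 0.5]
finger_gap: 0.3
finger_force: 0.0
t: 15.4
eef_pos: [573.7, 235.5, 53.4]
ee_rot: [-0.0, 0.691, 0.723, 0.0]
ft_force: [-0.4, 3.6, 0.3]
finger_gap: 0.3
finger_force: 1.8
t 15.4 rigpos [np.float64(-0.4), np.float64(98.1), np.float64(53.4)] units [-6.65  0.03  0.07] yawx 92.53 tool z [-0.  0. -1.] F [-0.4  3.6  0.3] gap 0.3 ff 1.7898673983290792
```

```bash
python3 -m jog '[-0.06,0,0,0,0,0, -0.08,0,0,0,0,0, -0.1,0,0,0,0,0, -0.12,0,0,0,0,0, -0.12,0,0,0,0,0, -0.12,0,0,0,0,0, -0.12,0,0,0,0,0, -0.12,0,0,0,0,0, -0.12,0,0,0,0,0, -0.12,0,0,0,0,0]'
python3 -m jog '[-0.12,0,0,0,0,0, -0.12,0,0,0,0,0, -0.12,0,0,0,0,0, -0.12,0,0,0,0,0, -0.12,0,0,0,0,0, -0.12,0,0,0,0,0, -0.12,0,0,0,0,0, -0.12,0,0,0,0,0, -0.12,0,0,0,0,0, -0.12,0,0,0,0,0]'
python3 -m jog '[-0.12,0,0,0,0,0, -0.12,0,0,0,0,0, -0.12,0,0,0,0,0, -0.12,0,0,0,0,0, -0.12,0,0,0,0,0, -0.12,0,0,0,0,0, -0.12,0,0,0,0,0, -0.12,0,0,0,0,0, -0.12,0,0,0,0,0, -0.12,0,0,0,0,0]'
python3 - <<'E'
from h import *
delta(O+RY*-38+[0,0,52])
C=cam("side");f=C[0]["frame"][:,:,::-1]
cv2.imwrite("pics/d.png",cv2.resize(f[130:400,250:600],None,fx=2.2,fy=2.2,interpolation=cv2.INTER_CUBIC))
E
```

```text
t: 16.4
eef_pos: [574.6, 213.8, 53.4]
ee_rot: [-0.0, 0.691, 0.723, -0.0]
ft_force: [-0.2, 4.3, 0.5]
finger_gap: -0.1
finger_force: 1.8
t: 17.4
eef_pos: [575.7, 189.8, 53.4]
ee_rot: [0.0, 0.691, 0.723, 0.0]
ft_force: [0.4, 4.5, 0.3]
finger_gap: 0.1
finger_force: 1.8
t: 18.4
eef_pos: [576.8, 165.8, 53.4]
ee_rot: [0.0, 0.691, 0.723, 0.0]
ft_force: [0.4, 3.3, -0.2]
finger_gap: 0.2
finger_force: 1.8
t 18.4 rigpos [np.float64(-0.5), np.float64(28.3), np.float64(53.4)] units [-3.32  0.02  0.07] yawx 92.53 tool z [ 0. -0. -1.] F [ 0.4  3.3 -0.2] gap 0.2 ff 1.8449370775488205
```

View pics/d.png

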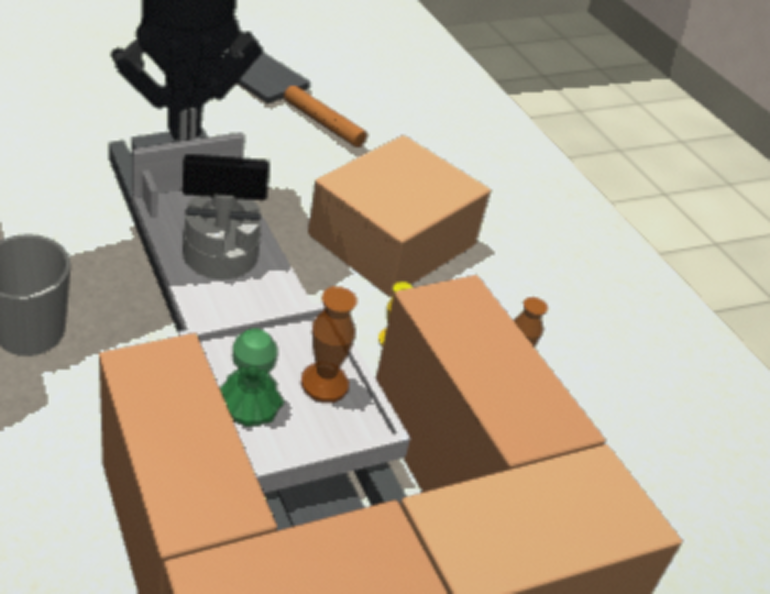

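The tray is sliding in. The glass is upright at (253,375) and (328,345), and the pin is parked at (225,180).

```bash
python3 -m jog '[-0.12,0,0,0,0,0, -0.12,0,0,0,0,0, -0.12,0,0,0,0,0, -0.12,0,0,0,0,0, -0.12,0,0,0,0,0, -0.12,0,0,0,0,0, -0.12,0,0,0,0,0, -0.12,0,0,0,0,0, -0.12,0,0,0,0,0, -0.12,0,0,0,0,0]'
python3 -m jog '[-0.12,0,0,0,0,0, -0.12,0,0,0,0,0, -0.12,0,0,0,0,0, -0.12,0,0,0,0,0, -0.12,0,0,0,0,0, -0.12,0,0,0,0,0, -0.12,0,0,0,0,0, -0.12,0,0,0,0,0, -0.1,0,0,0,0,0, -0.08,0,0,0,0,0]'
python3 -m jog '[-0.06,0,0,0,0,0, -0.05,0,0,0,0,0, -0.05,0,0,0,0,0, -0.05,0,0,0,0,0, -0.05,0,0,0,0,0, -0.05,0,0,0,0,0, -0.05,0,0,0,0,0, -0.05,0,0,0,0,0, -0.05,0,0,0,0,0, -0.05,0,0,0,0,0]'
python3 -c "
from h import *
delta(O+RY*-39+[0,0,52])"
```

```text
t: 19.45
eef_pos: [577.8, 141.8, 53.4]
ee_rot: [-0.0, 0.691, 0.723, -0.0]
ft_force: [1.2, 3.2, -0.6]
finger_gap: 0.2
finger_force: 1.8
t: 20.45
eef_pos: [578.9, 119.0, 53.4]
ee_rot: [0.0, 0.691, 0.723, 0.0]
ft_force: [1.6, 3.0, -0.2]
finger_gap: 0.4
finger_force: 1.8
t: 21.45
eef_pos: [579.3, 109.0, 53.4]
ee_rot: [0.0, 0.691, 0.723, 0.0]
ft_force: [0.9, 4.5, -0.3]
finger_gap: 0.1
finger_force: 1.8
t 21.45 rigpos [np.float64(-0.5), np.float64(-28.5), np.float64(53.4)] units [-0.52  0.02  0.07] yawx 92.53 tool z [ 0.  0. -1.] F [ 0.9  4.5 -0.3] gap 0.1 ff 1.7892772538471036
```

```bash
python3 -m jog '[-0.05,0,0,0,0,0, -0.05,0,0,0,0,0, -0.05,0,0,0,0,0, -0.05,0,0,0,0,0, -0.05,0,0,0,0,0, -0.05,0,0,0,0,0, -0.05,0,0,0,0,0]'
python3 -m jog '[-0.04,0,0,0,0,0, -0.04,0,0,0,0,0, -0.04,0,0,0,0,0, -0.04,0,0,0,0,0]'
```

```text
t: 22.15
eef_pos: [579.5, 102.8, 53.4]
ee_rot: [-0.001, 0.691, 0.722, 0.001]
ft_force: [2.0, 11.7, -0.7]
finger_gap: -0.1
finger_force: 5.9
t: 22.55
eef_pos: [579.5, 102.7, 53.5]
ee_rot: [-0.002, 0.691, 0.722, 0.003]
ft_force: [2.8, 26.6, 0.3]
finger_gap: 0.0
finger_force: 13.4
```

The force rise (26.6 N with no further motion) means the end stop is reached. I'll hold, then back away.

```bash
python3 -m jog '[0,0,0,0,0,0, 0,0,0,0,0,0, 0,0,0,0,0,0, 0.1,0,0,0,0,0, 0.1,0,0,0,0,0, 0.2,0,0,0,0,0, 0.5,0,0,0,0,0, 0.8,0,0,0,0,0, 1,0,0,0,0,0, 1,0,0,0,0,0]'
python3 -m jog '[1,0,-0.5,0,0,0, 1,0,-1,0,0,0, 1,0,-1,0,0,0, 0,0,-1,0,0,0, 0,0,0,0,0,0, 0,0,0,0,0,0]'
python3 - <<'E'
from h import *
C=cam("side");f=C[0]["frame"][:,:,::-1]
cv2.imwrite("pics/e.png",cv2.resize(f[130:400,250:600],None,fx=2.2,fy=2.2,interpolation=cv2.INTER_CUBIC))
d=C[0]["z_map"];r=robot.cut_out("side","pin_grip")[0];vs,us=np.nonzero(r["region"]&(d>0))
P=np.array([pix2w(C,u,v,d=d[v,u]) for u,v in zip(us,vs)])
q=P[(P[:,2]>122)&(P[:,2]<140)];rc=cv2.minAreaRect(np.ascontiguousarray(q[:,:2]).astype(np.float32));print(np.percentile(q[:,2],98),rc,(np.r_[rc[0],0]-O)@RY)
delta(O)
E
```

```text
t: 23.55
eef_pos: [576.2, 174.3, 53.4]
ee_rot: [-0.0, 0.691, 0.723, -0.0]
ft_force: [0.7, 1.3, -0.6]
finger_gap: 0.3
finger_force: 0.0
t: 24.15
eef_pos: [573.5, 233.2, 122.8]
ee_rot: [-0.0, 0.691, 0.723, -0.0]
ft_force: [0.2, 0.1, -1.1]
finger_gap: -0.3
finger_force: 0.0
133.27471708063922 ((583.7988891601562, -4.541211128234863), (11.056804656982422, 64.67256164550781), 70.82180786132812) -142.13631248573526
t 24.25 rigpos [np.float64(-1.0), np.float64(95.2), np.float64(122.1)] units [-4.76  0.07  6.11] yawx 92.51 tool z [-0.002 -0.    -1.   ] F [ 0.3 -0.3 -0.7] gap 0.1 ff 0.0
```

View pics/e.png

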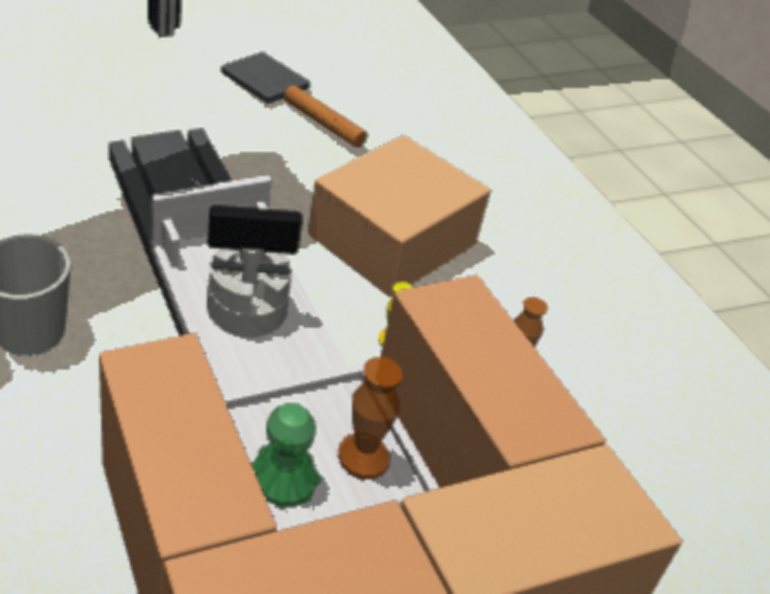

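The tray is home: the grip has moved about 140 mm, and the force rose hard at the stop. The wing is still parked at (255,228), and the octopus (288,455) and vase (370,420) stand in the bay with the gripper clear.

```bash
python3 -c "
from bench import robot
print(robot.sign_off())"
```

```text
the job is handed in; nothing more can be done
None
```

The job is handed in after about 24 s of the 51 s allowed; in the last picture the pin was parked in its notch, the tray was at its end stop with both glass pieces standing, and the gripper was clear, but no verdict came back.

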